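Select the marked speed on a jar roller's gated gear lever and start it

ROBOT

A 7-joint arm with a two-finger parallel gripper is mounted at the origin on a cart in front of the work surface, level with it; the furniture and walls round the work are solid. World frame = base frame: x ahead of the robot, y to its left, z up, the work surface at z = 0. Lengths are in m, angles in rad, forces in N, time in s.
With the tool pointing down it reaches from about 0.425 to 0.875 m from the base axis. Payload 4.7 kg.
Tool frame: the origin (TCP) lies at the very end of the fingers, on their centre line; the grasp point (between the pads) lies 19 mm behind it; x points along the fingers, z is the direction in which the jaws open and shut, and the axes are right-handed (so a half turn about x gives the same grasp; the last joint's range is limited). The gripper opens to 87 mm and grips with 3 to 60 N. Pads are 19 mm wide; open, the fingers measure 117 mm over their backs; the gripper's body (75 mm by 190 mm) begins 51 mm behind the grasp point.
Start: joints at [1.177, 0.321, -0.07, 1.45, 0.023, 1.371, -0.057], TCP at [0.258, -0.597, 0.223] pointing down, gripper open.
Joint ranges: [-2.86, 2.86], [-0.3, 2.09], [-1.38, 1.24], [0.06, 2.45], [-1.56, 4.7], [0.09, 2.05], [-2.69, 2.69]. Speed limits (rad/s): [2.57, 2.57, 3.14, 3.14, 3.14, 3.14, 3.14].

INTERFACE

Orientations are given as a rotation vector (axis times angle).
In Python, from bench import telemetry, viewer, workorder gives the robot as it stands.
- The arm moves only by the shell command python3 -m creep 'ROWS' [FORCE]. ROWS is JSON, a list of rows, each an object of numbers: "fingers": the opening, from 0 (shut) to 1 (fully open); "x", "y", "z": the shift along the tool's x, y, z in units of 40 mm (1.0 is 40 mm); "twist": the turn about the tool's x in units of 5 degrees (1.0 is 5 degrees). In form: [{"fingers": .., "x": .., "y": .., "z": .., "twist": ..}, ...]. A call has 1 to 20 rows; each row is the pose to reach, as a shift and turn from the pose commanded when the call began, along the tool's axes at that moment; what a row does not reach only later rows make up. A row lasts 1/12 s, in which the tool goes at most 41.7 mm and 7.16 degrees, less where a joint would pass 70% of its speed; a pose out of reach is approached as far as the arm can. A call with a gripper value outside its range is refused whole. The fingers move at their own pace and stop on an object; FORCE is the grip in N (left out, the last holds). Time passes only in rows, so rows that repeat a pose let the fingers close. It gives the time, the measured TCP pose, the force and the opening at its end, in the units of the state.
- telemetry.get_state(): the state, without advancing time (a new reading comes with each control period).
- viewer.get_image(name): name is "side" or "top"; returns a dict with "pixels" (400x640x3 uint8, red, green, blue), "z_map" (400x640 float32, m along the optical axis (not along the pixel's ray), 0 where there is no reading), "K" (3x3 intrinsics, pixels), "xyz" and "attitude" of the camera in the world. Camera axes: x right, y up, looking along -z (the intrinsics and any distortion apply to the point x, -y, -z); pixel columns grow to the right and rows downward; lengths in m; the calibration is good to about 2 mm. A picture is of the moment at which its call begins.
- workorder.close_job(): hands the job in, once; it reports no verdict.
The state is a dict: "time": time; "joint_positions": joint angles; "qd": joint speeds; "joint_torque": joint torques, N m; "position": TCP position; "tool_rot": TCP orientation; "ft_force": force on the tool from outside, world axes, zero at the start; "torque": the same for the moment, N m; "grip_width": opening from 0.0 (shut) to 1.0 (fully open).
Only numpy, scipy, OpenCV 4.12 (cv2) and the standard library are available. Lean on these libraries where they do the work, as an engineer would, in place of code of your own. Each camera call takes 0.05 s, during which the arm holds its last target.

TASK

Change the jar roller to the speed marked by the yellow plug: push its gear lever through the gate, along the middle track to the cross channel, across, and fully home into the slot that ends at the yellow plug. Only then press the green start button fully down and let it go. Push the lever's knob from the side with the outside of the fingers, never take it between them, and leave the jars and the beaker where they are.

Things in the scene. Friction and masses are not known exactly. Their poses are not given: they have to be found in the camera images.
- mill: bench jar roller, fixed to the bench: 280 mm long (its y), 140 mm deep (its x). Origin: centre of its underside, on the bench; x points away from the operator's side, y to its left, z up. White gearbox with a steel gate plate and the gear lever at its left end; two black rollers in the middle; white console with the start button at its right end (console top 84 mm up)
- gate (a point): centre of the gate plate's top (mill x 0, y 85, z 101 mm), axes as the mill's. Plate 92 (x) by 84 mm. Gate: three tracks along x (left, middle, right), 20 mm apart, 13 mm wide, ending 27 mm before and behind the centre, joined at x 0 by one cross channel along y, 15 mm wide. Round-tipped tongues of plate between the tracks stop the 8 mm stem: tracks can be changed only in the channel
- knob (a point): centre of the gear lever's black pear-shaped knob: 32 mm across, widest here, 37 mm tall. The lever turns about a pivot 58 mm straight below the gate point; this point is 105 mm from the pivot, so 47 mm over the plate when upright and up to 14 mm lower when it leans. To a slot's end it travels about 38 mm in mill x, from track to track about 36 mm in y. z points up along the lever
- stem (a point): point on the lever's 8 mm steel stem where it passes the gate, 58 mm from the pivot toward the knob. Horizontally about 16 mm from the yellow plug's centre when the lever is fully home in the marked slot
- gear_shift (a joint): lean of the lever along the tracks, rad: 0 upright (in the cross channel), + away (mill +x), - toward the operator; stops at +-0.37, which is fully home in a slot. Tracks can be changed only within about +-0.06. It starts anywhere along the middle track. The lever stays where it is left; 1 to 2 N at the knob move it
- gear_cross (a joint): lean of the lever across the tracks, rad: 0 middle track, + to the left (mill +y), - to the right; the outer tracks lie at +-0.35 with +-0.04 play, the outer stops at +-0.388
- plug_yellow: yellow round plug 14 mm across, 5 mm tall, on the gate plate at the outer end of the slot to be selected: one of the four end slots of the left and right tracks, at mill x +-36 mm, y 85 +-24 mm. It differs from run to run; the other slot ends carry black plugs. Origin: centre of its underside, on the plate. It is fixed
- start_top (a point): centre of the top of the green start button, 26 mm across, in a black collar 42 mm across on the console, at mill x -25, y -110 mm; its top is 102 mm above the bench. Press straight down
- start (a joint): travel of the start button, m: 0 out, 0.006 at its stop; springs back. About 1.2 N starts it moving, 4 N takes it to the stop
- roller_jar: white sample jar with blue cap, 47 mm across and 60 mm long, lying loose on the two rollers along the mill's y, cap toward the console; origin: centre of its base. Its top is 104 mm above the bench. Leave it alone
- waiting_jar: white sample jar with blue cap, 47 mm across, 60 mm tall, standing to the right of the mill; origin: centre of its underside. Leave it alone
- red_jar: white sample jar with red cap, 33 mm across, 44 mm tall, standing to the right of the mill; origin: centre of its underside. Leave it alone
- beaker: glass beaker, 60 mm across, 72 mm tall, standing to the left of the mill; origin: centre of its underside. Leave it alone

How it is judged:
By the outcome, as a careful person would: the job done as asked, in the order asked, and still so for the second after the job is handed in, with the robot touching nothing.
It also fails if it takes over 64 s, if anything falls off the work surface, if the arm or the gripper's body presses on something with over 40 N, if the wrist force passes 120 N, or if a joint passes its speed limit or range.

## Working session

There is one attempt and no reset: what is moved stays moved. The work goes in short steps, Python scripts to look and compute and a shell command to move; the robot and the scene stay as the last step left them, time stands still between calls to the robot, and variables do not carry over. Pictures are saved under pics/ and viewed, and the job is handed in when it is done.

```bash
ls; mkdir -p pics; cat > h.py <<'E'
import numpy as np, cv2
from scipy.spatial.transform import Rotation as R
from bench import telemetry, viewer, workorder
def grab(n,f=None):
    d=viewer.get_image(n)
    if f: cv2.imwrite('pics/'+f,cv2.cvtColor(d['pixels'],cv2.COLOR_RGB2BGR))
    return d
def att(d):
    a=np.array(d['attitude'],float)
    return a if a.shape==(3,3) else (R.from_rotvec(a).as_matrix() if a.size==3 else R.from_quat(a).as_matrix())
def ray(d,u,v):
    K=np.array(d['K']); r=np.array([(u-K[0,2])/K[0,0],-(v-K[1,2])/K[1,1],-1.]); return np.array(d['xyz']),att(d)@r
def onz(d,u,v,z):
    o,r=ray(d,u,v); return o+r*(z-o[2])/r[2]
def dep(d,u,v):
    o,r=ray(d,u,v); return o+r*d['z_map'][int(round(v)),int(round(u))]
def proj(d,p):
    c=att(d).T@(np.array(p)-d['xyz']); K=np.array(d['K']); return K[0,0]*c[0]/-c[2]+K[0,2], K[1,2]-K[1,1]*c[1]/-c[2]
E
python3 - <<'E'
from h import *
for n in('side','top'):
    d=grab(n,n+'0.png'); print(n,d['K'],d['xyz'],d['attitude'],[k for k in d])
s=telemetry.get_state(); print(s); print(R.from_rotvec(s['tool_rot']).as_matrix().round(3))
E
```

```text
pics
side [[385.11512715   0.         317.77926037]
 [  0.         385.11512715 201.15371073]
 [  0.           0.           1.        ]] [0.45048154 0.67600412 0.48865611] [ 0.11817086 -1.61435072 -2.56179557] ['pixels', 'z_map', 'K', 'xyz', 'attitude']
top [[520.90607766   0.         321.28660323]
 [  0.         520.90607766 201.20183443]
 [  0.           0.           1.        ]] [ 0.33912402 -0.05647466  1.14997042] [ 0.12875683 -0.13977473 -1.58802281] ['pixels', 'z_map', 'K', 'xyz', 'attitude']
{'time': 0.1, 'joint_positions': array([ 1.17705719,  0.32176517, -0.07006894,  1.45156945,  0.02260657,
        1.37081475, -0.05690317]), 'qd': array([ 0.00022051, -0.00015358, -0.0020923 , -0.00289833, -0.00171339,
       -0.00048995,  0.00050186]), 'joint_torque': array([-1.35454502e-04, -4.92570090e+01, -4.05522175e-01, -3.13397419e+01,
       -6.40702760e-02,  3.94854241e-02,  9.93301433e-05]), 'position': array([ 0.25754884, -0.5962435 ,  0.22155193]), 'tool_rot': array([ 0.90466998,  1.37655279, -0.90321879]), 'ft_force': array([ 0.80313536, -0.41591562, -0.1061724 ]), 'torque': array([ 0.01236041,  0.04762345, -0.02021853]), 'grip_width': 0.9991783626426902}
[[-0.001  0.918  0.397]
 [ 0.002  0.397 -0.918]
 [-1.    -0.    -0.002]]
```

View pics/side0.png

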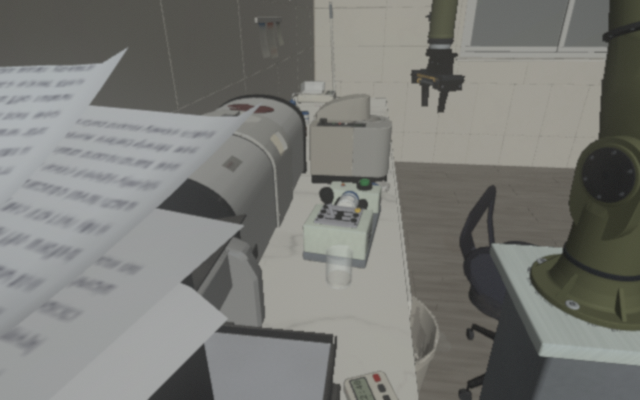

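View pics/top0.png

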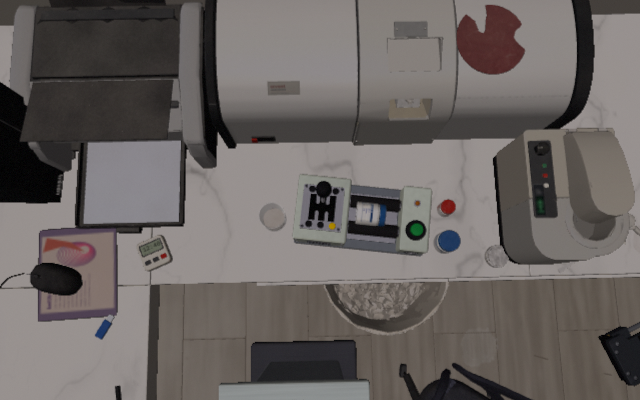

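The top view shows the mill at columns 294-431. The black knob is at about (323,188), leaning away in the middle track. The yellow plug is at about (332,226), so it marks the right track, operator side. The green button is at (416,230). I'll measure and zoom in.

```bash
python3 - <<'E'
from h import *
d=grab('top'); im=d['pixels']; hsv=cv2.cvtColor(im,cv2.COLOR_RGB2HSV)
c=im[160:270,280:470]; cv2.imwrite('pics/topz.png',cv2.cvtColor(cv2.resize(c,None,fx=4,fy=4,interpolation=cv2.INTER_CUBIC),cv2.COLOR_RGB2BGR))
def cent(m):
    m=m.astype(np.uint8); box=np.zeros_like(m); box[170:260,285:470]=1
    n,l,s,ce=cv2.connectedComponentsWithStats(m*box); i=1+np.argmax(s[1:,4]); return ce[i],s[i]
H,S,V=hsv[...,0].astype(int),hsv[...,1].astype(int),hsv[...,2].astype(int)
y,sy=cent((H>18)&(H<35)&(S>120)&(V>120)); g,sg=cent((H>45)&(H<85)&(S>120)&(V>60))
print('yellow',y,sy,onz(d,*y,.1055)); print('green',g,sg,onz(d,*g,.102), dep(d,*g))
# gate plate depth
for p in [(y[0],y[1]),(323,188),(323,184),(310,240),(420,205),(270,217)]: print(p,dep(d,*p).round(4))
e=grab('side'); c=e['pixels'][160:300,270:410]; cv2.imwrite('pics/sidez.png',cv2.cvtColor(cv2.resize(c,None,fx=4,fy=4,interpolation=cv2.INTER_CUBIC),cv2.COLOR_RGB2BGR))
# box outline of mill via depth height
uu,vv=np.meshgrid(np.arange(280,450),np.arange(165,270)); P=np.array([dep(d,u,v) for u,v in zip(uu.ravel(),vv.ravel())])
m=(P[:,2]>.06)&(P[:,2]<.115)&(P[:,0]<.5)
# largest component on grid
M=m.reshape(uu.shape).astype(np.uint8); n,l,s,ce=cv2.connectedComponentsWithStats(M); i=1+np.argmax(s[1:,4])
Q=P[(l==i).ravel()]; r=cv2.minAreaRect((Q[:,:2]*1000).astype(np.float32)); print(r,cv2.boxPoints(r))
E
```

```text
yellow [331.77777778 225.66666667] [329 223   7   7  36] [ 0.46830874 -0.08585628  0.1055    ]
green [416.38842975 229.29752066] [411 224  12  12 121] [ 0.45770421 -0.25705085  0.102     ] [ 0.45709774 -0.25602502  0.10735975]
(np.float64(331.77777777777777), np.float64(225.66666666666666)) [ 0.4684 -0.0859  0.1045]
(323, 188) [ 0.5346 -0.0691  0.1637]
(323, 184) [ 0.5431 -0.0694  0.1607]
(310, 240) [ 0.4416 -0.0412  0.0919]
(420, 205) [ 0.5099 -0.2702  0.0864]
(270, 217) [0.5021 0.0472 0.0115]
((472.15350341796875, -148.2989959716797), (280.3895568847656, 90.12589263916016), 82.98663330078125) [[ 410.3098    -281.94257  ]
 [ 499.76135   -292.94702  ]
 [ 533.9972     -14.655426 ]
 [ 444.54565     -3.6509705]]
```

View pics/topz.png

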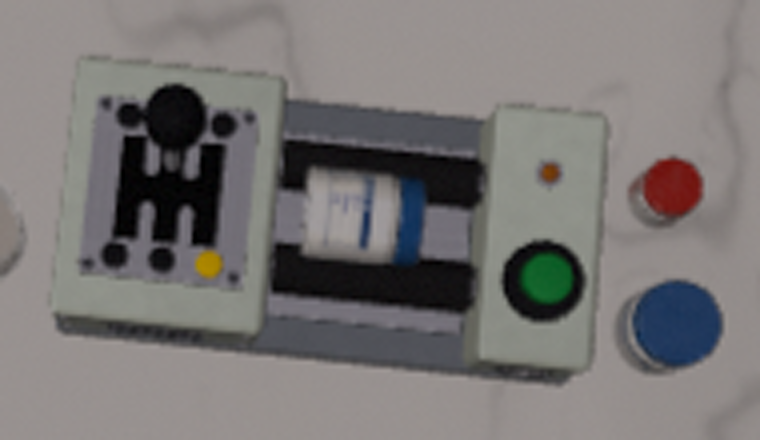

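View pics/sidez.png

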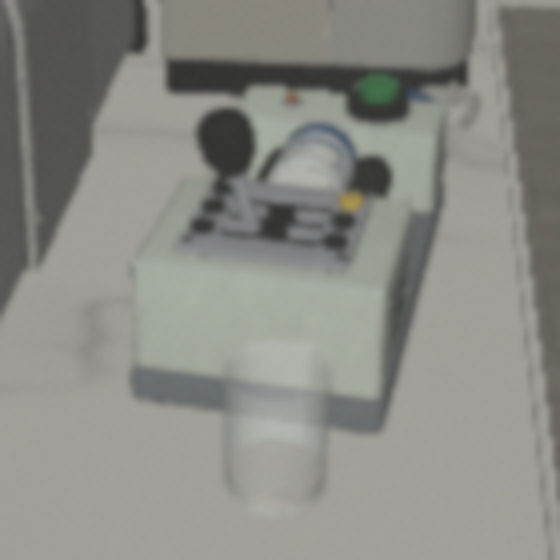

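```bash
cat >> h.py <<'E'
yaw=np.deg2rad(-7.1); MX=np.array([np.cos(yaw),np.sin(yaw)]); MY=np.array([-MX[1],MX[0]])
GATE=np.array([.4683,-.0859])+.036*MX+.024*MY
def mill(p): # gate-relative mill xy
    q=np.array(p)[:2]-GATE; return np.array([q@MX,q@MY])
def tcp():
    s=telemetry.get_state(); M=R.from_rotvec(s['tool_rot']).as_matrix()
    print('t',round(s['time'],2),'pos',s['position'].round(4),'gate xy mm',(mill(s['position'])*1000).round(1),'F',s['ft_force'].round(2),'w',round(s['grip_width'],3)); print('tool z ang',np.rad2deg(np.arctan2(M[1,2],M[0,2])).round(2)); return s,M
E
python3 - <<'E'
from h import *
d=grab('top'); K=d['K']; u,v=np.meshgrid(np.arange(640),np.arange(400))
r=np.stack([(u-K[0,2])/K[0,0],-(v-K[1,2])/K[1,1],-np.ones_like(u,float)],-1)@att(d).T
P=np.array(d['xyz'])+r*d['z_map'][...,None]
P=P[(d['z_map']>0)]
def hm(x0,x1,y0,y1):
    m=(P[:,0]>=x0)&(P[:,0]<x1)&(P[:,1]>=y0)&(P[:,1]<y1); return P[m,2].max() if m.any() else np.nan
xs=np.arange(.25,.85,.05); ys=np.arange(.2,-.8,-.05)
print('x',xs.round(2))
for y in ys: print(round(y,2),' '.join('%5.2f'%hm(x,x+.05,y-.05,y) for x in xs))
im=d['pixels'].astype(int).max(2)
m=np.zeros((400,640),np.uint8); m[172:205,310:336]=(im[172:205,310:336]<45)
n,l,s,c=cv2.connectedComponentsWithStats(m); 
print(s,c); m2=cv2.erode(m,np.ones((7,7),np.uint8)); print(cv2.connectedComponentsWithStats(m2)[2:])
for uv in [(323.5,189)]: 
  for z in (.141,.145): p=onz(d,*uv,z); print(p,mill(p)*1000)
print(GATE); g=GATE-.025*MX-.195*MY; print('button pred',g)
tcp()
E
```

```text
x [0.25 0.3  0.35 0.4  0.45 0.5  0.55 0.6  0.65 0.7  0.75 0.8 ]
0.2 -0.76 -0.77  0.01  0.01  0.01  0.01  0.01  0.17  0.19  0.21  0.21  0.21
0.15 -0.77 -0.77  0.01  0.01  0.01  0.01  0.01  0.01  0.24  0.26  0.27  0.27
0.1 -0.77 -0.77  0.01  0.01  0.07  0.07  0.01  0.01  0.23  0.25  0.26  0.26
0.05 -0.77 -0.77  0.01  0.01  0.08  0.08  0.01  0.01  0.23  0.25  0.26  0.26
0.0 -0.76 -0.77  0.01  0.10  0.11  0.11  0.11  0.01  0.23  0.25  0.26  0.26
-0.05 -0.36 -0.35  0.01  0.10  0.11  0.17  0.16  0.01  0.23  0.25  0.26  0.26
-0.1 -0.35 -0.37  0.01  0.10  0.11  0.11  0.10  0.01  0.24  0.26  0.27  0.27
-0.15 -0.37 -0.46  0.01  0.06  0.11  0.11  0.03  0.01  0.24  0.26  0.27  0.27
-0.2 -0.46 -0.49  0.01  0.11  0.11  0.09  0.08  0.01  0.24  0.26  0.27  0.27
-0.25 -0.45 -0.50  0.01  0.11  0.11  0.09  0.08  0.01  0.24  0.26  0.28  0.27
-0.3 -0.36 -0.51  0.01  0.07  0.06  0.05  0.01  0.01  0.24  0.26  0.27  0.27
-0.35 -0.35 -0.36  0.01  0.06  0.06  0.05  0.01  0.01  0.23  0.26  0.27  0.27
-0.4 -0.36 -0.36  0.03  0.03  0.01  0.01  0.01  0.01  0.23  0.26  0.26  0.27
-0.45  0.34   nan  0.20  0.20  0.2
[... 570 characters left out ...]
    24    317]
 [   333    189      3      5     13]
 [   329    196      7      9     52]] [[319.49588057 199.50927556]
 [320.12302839 192.30283912]
 [334.15384615 191.        ]
 [332.28846154 199.90384615]]
(array([[     0,      0,    640,    400, 255952],
       [   320,    185,      8,     10,     48]], dtype=int32), array([[319.49928893, 199.50193786],
       [323.29166667, 189.16666667]]))
[ 0.53708027 -0.0703664   0.141     ] [30.33288092 -0.08416486]
[ 0.53629548 -0.07031132  0.145     ] [29.54730647 -0.12651486]
[ 0.50699039 -0.06653369]
button pred [ 0.4580798  -0.25694838]
t 0.25 pos [ 0.2577 -0.5965  0.2221] gate xy mm [-181.9 -556.7] F [ 0.21 -0.15  0.22] w 1.0
tool z ang -66.63
```

```bash
python3 -m creep '[{"fingers":0,"x":-1,"y":0,"z":0,"twist":0},{"fingers":0,"x":-2,"y":0,"z":0,"twist":0},{"fingers":0,"x":-3,"y":0,"z":0,"twist":0},{"fingers":0,"x":-3,"y":0.8,"z":-0.56,"twist":1},{"fingers":0,"x":-3,"y":1.6,"z":-1.12,"twist":2},{"fingers":0,"x":-3,"y":2.4,"z":-1.68,"twist":3},{"fingers":0,"x":-3,"y":3.2,"z":-2.24,"twist":4},{"fingers":0,"x":-3,"y":4,"z":-2.8,"twist":5},{"fingers":0,"x":-3,"y":4.8,"z":-3.36,"twist":6.1},{"fingers":0,"x":-3,"y":5.6,"z":-3.92,"twist":6.1},{"fingers":0,"x":-3,"y":6.4,"z":-4.48,"twist":6.1},{"fingers":0,"x":-3,"y":6.4,"z":-4.48,"twist":6.1},{"fingers":0,"x":-3,"y":6.4,"z":-4.48,"twist":6.1}]' 20; python3 -c "
from h import *
tcp();grab('top','t1.png')"
```

```text
time: 1.33
position: [0.4234, -0.328, 0.3429]
tool_rot: [1.296, 1.15, -1.296]
ft_force: [-0.2, -1.4, 0.1]
grip_width: 0.096
t 1.33 pos [ 0.4234 -0.328   0.3429] gate xy mm [ -50.7 -269.8] F [-0.22 -1.45  0.13] w 0.096
tool z ang -96.78
```

```bash
python3 -m creep '[{"fingers":0,"x":0,"y":0.4,"z":-0.9,"twist":0},{"fingers":0,"x":0,"y":0.8,"z":-1.8,"twist":0},{"fingers":0,"x":0,"y":1.2,"z":-2.7,"twist":0},{"fingers":0,"x":0,"y":1.6,"z":-3.6,"twist":0},{"fingers":0,"x":0,"y":2,"z":-4.5,"twist":0},{"fingers":0,"x":0,"y":2.5,"z":-5.4,"twist":0},{"fingers":0,"x":0,"y":3.1,"z":-6.1,"twist":0},{"fingers":0,"x":0,"y":3.1,"z":-6.74,"twist":0.06},{"fingers":0,"x":0,"y":3.1,"z":-6.74,"twist":0.06},{"fingers":0,"x":0,"y":3.1,"z":-6.74,"twist":0.06}]'; python3 -c "
from h import *
tcp();grab('top','t2.png');grab('side','s2.png')"
```

```text
time: 2.22
position: [0.5784, -0.0788, 0.342]
tool_rot: [1.303, 1.146, -1.304]
ft_force: [-0.7, -1.5, -0.3]
grip_width: 0.004
t 2.22 pos [ 0.5784 -0.0788  0.342 ] gate xy mm [72.4 -3.4] F [-0.67 -1.48 -0.3 ] w 0.004
tool z ang -97.39
```

View pics/t2.png

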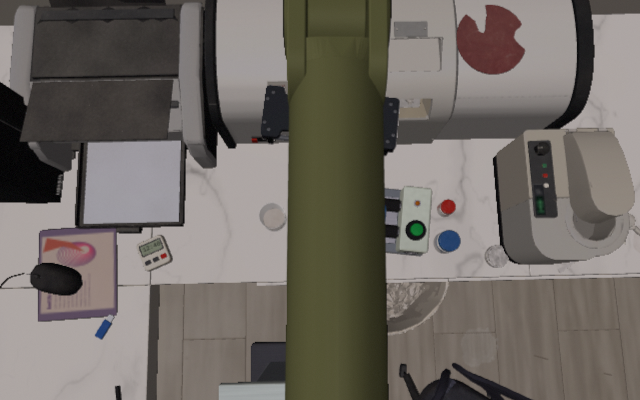

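View pics/s2.png

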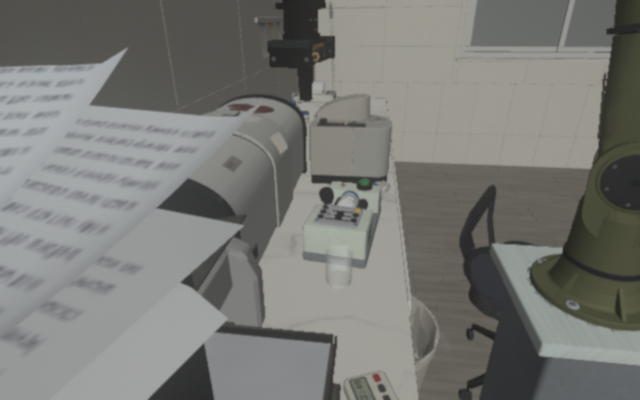

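```bash
python3 -m creep '[{"fingers":0,"x":1,"y":0,"z":-0.08,"twist":0},{"fingers":0,"x":2,"y":0,"z":-0.08,"twist":0},{"fingers":0,"x":3,"y":0,"z":-0.08,"twist":0},{"fingers":0,"x":3.8,"y":0,"z":-0.08,"twist":0},{"fingers":0,"x":4.3,"y":0,"z":-0.08,"twist":0},{"fingers":0,"x":4.8,"y":0,"z":-0.08,"twist":0},{"fingers":0,"x":5.3,"y":0,"z":-0.08,"twist":0},{"fingers":0,"x":5.35,"y":0,"z":-0.08,"twist":0},{"fingers":0,"x":5.35,"y":0,"z":-0.08,"twist":0}]'; cat > look.py <<'E'
import sys
from h import *
tcp(); n=sys.argv[1]
e=grab('side'); c=e['pixels'][130:270,260:420].copy(); 
cv2.imwrite('pics/'+n,cv2.cvtColor(cv2.resize(c,None,fx=5,fy=4.2,interpolation=cv2.INTER_CUBIC)[:590],cv2.COLOR_RGB2BGR))
E
python3 look.py s3.png
```

```text
time: 3.07
position: [0.5773, -0.0778, 0.1275]
tool_rot: [1.305, 1.145, -1.309]
ft_force: [-0.2, -0.6, 0.1]
grip_width: 0.004
t 3.07 pos [ 0.5773 -0.0778  0.1275] gate xy mm [71.2 -2.5] F [-0.22 -0.57  0.08] w 0.004
tool z ang -97.63
```

View pics/s3.png

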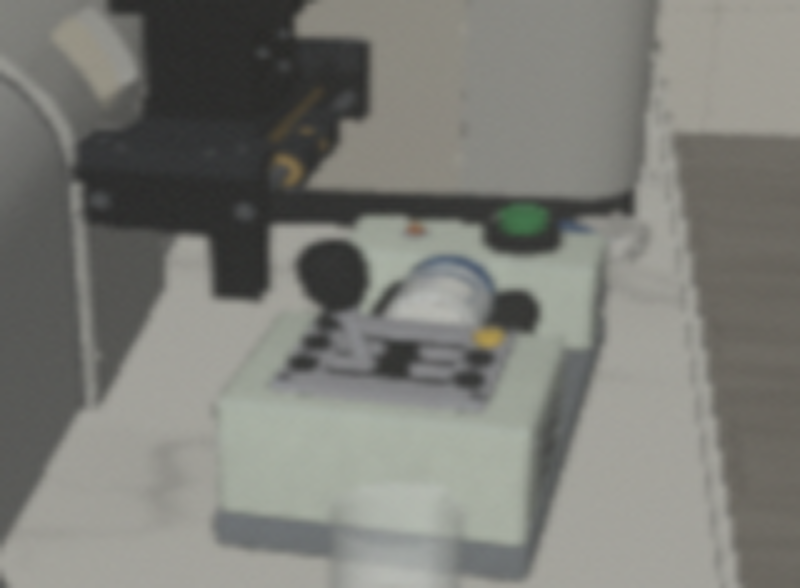

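```bash
python3 -m creep '[{"fingers":0,"x":0,"y":-0.2,"z":-0.06,"twist":-0.1},{"fingers":0,"x":0,"y":-0.35,"z":-0.06,"twist":-0.1},{"fingers":0,"x":0,"y":-0.5,"z":-0.06,"twist":-0.1},{"fingers":0,"x":0,"y":-0.65,"z":-0.06,"twist":-0.1},{"fingers":0,"x":0,"y":-0.8,"z":-0.06,"twist":-0.1},{"fingers":0,"x":0,"y":-0.92,"z":-0.06,"twist":-0.1},{"fingers":0,"x":0,"y":-1.02,"z":-0.06,"twist":-0.1},{"fingers":0,"x":0,"y":-1.1,"z":-0.06,"twist":-0.1},{"fingers":0,"x":0,"y":-1.1,"z":-0.06,"twist":-0.1},{"fingers":0,"x":0,"y":-1.1,"z":-0.06,"twist":-0.1}]';python3 look.py s4.png
```

```text
time: 3.95
position: [0.5347, -0.0673, 0.1282]
tool_rot: [1.297, 1.15, -1.299]
ft_force: [-0.3, -0.2, 1.1]
grip_width: 0.001
t 3.95 pos [ 0.5347 -0.0673  0.1282] gate xy mm [27.6  2.7] F [-0.29 -0.24  1.13] w 0.001
tool z ang -96.94
```

View pics/s4.png

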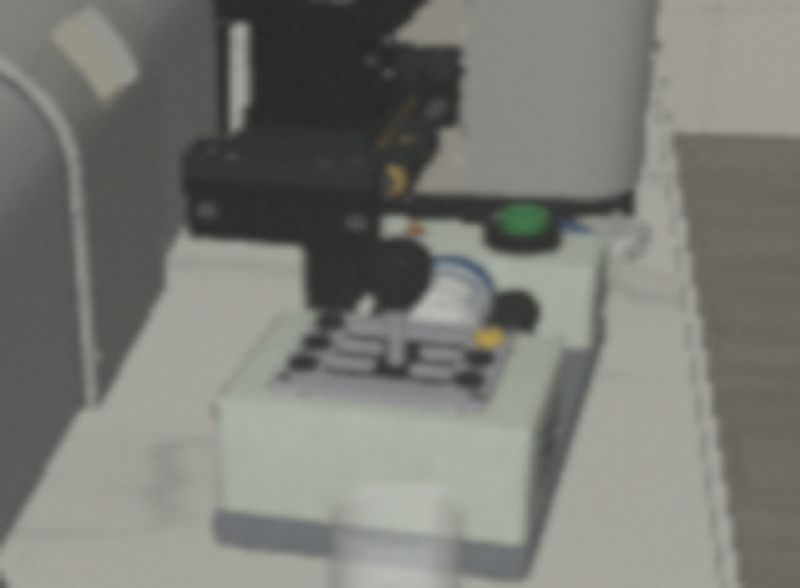

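```bash
python3 - <<'E'
from h import *
e=grab('side'); 
for a in (-.06,0,.06,.12):
  c=GATE+MX*.105*np.sin(a); k=proj(e,[*c,.043+.105*np.cos(a)]); f=proj(e,[*(GATE+MX*.07*np.sin(a)),.043+.07*np.cos(a)]); print(a,np.array(k).round(1),[(k[0]-260)*5,(k[1]-130)*4.2],'stem',[(f[0]-260)*5,(f[1]-130)*4.2])
y=proj(e,[*(GATE-.036*MX-.024*MY),.106]);print([(y[0]-260)*5,(y[1]-130)*4.2])
E
```

```text
-0.06 [342.7 195.2] [np.float64(413.4710940348239), np.float64(273.9726167135323)] stem [np.float64(406.9766991710185), np.float64(335.3204080844599)]
0 [339.8 194.9] [np.float64(398.92193834121684), np.float64(272.37033629689233)] stem [np.float64(397.4603050482622), np.float64(334.20309050859333)]
0.06 [336.9 194.6] [np.float64(384.40916943290176), np.float64(271.4524533080704)] stem [np.float64(387.9560560538903), np.float64(333.5248619936096)]
0.12 [334.  194.6] [np.float64(369.9931457189885), np.float64(271.2189075390925)] stem [np.float64(378.50168992197666), np.float64(333.28678253456604)]
[np.float64(488.572033108548), np.float64(333.66583931105555)]
```

```bash
python3 -m creep '[{"fingers":0,"x":0,"y":0.3,"z":0,"twist":0},{"fingers":0,"x":0,"y":0.3,"z":0,"twist":0},{"fingers":0,"x":-0.9,"y":0.3,"z":0,"twist":0},{"fingers":0,"x":-1.7,"y":0.3,"z":0,"twist":0},{"fingers":0,"x":-1.7,"y":-0.1,"z":-0.6,"twist":0},{"fingers":0,"x":-1.7,"y":-0.7,"z":-1.2,"twist":0},{"fingers":0,"x":-1.7,"y":-0.7,"z":-1.2,"twist":0},{"fingers":0,"x":-1.7,"y":-0.7,"z":-1.2,"twist":0},{"fingers":0,"x":-1,"y":-0.7,"z":-1.2,"twist":0},{"fingers":0,"x":-0.3,"y":-0.7,"z":-1.2,"twist":0},{"fingers":0,"x":0,"y":-0.7,"z":-1.2,"twist":0},{"fingers":0,"x":0,"y":-0.7,"z":-1.2,"twist":0}]';python3 look.py s5.png
```

```text
time: 5.05
position: [0.5106, -0.017, 0.1251]
tool_rot: [1.295, 1.155, -1.304]
ft_force: [-0.4, 0.2, -0.1]
grip_width: 0.004
t 5.05 pos [ 0.5106 -0.017   0.1251] gate xy mm [-2.5 49.6] F [-0.39  0.23 -0.1 ] w 0.004
tool z ang -96.99
```

View pics/s5.png

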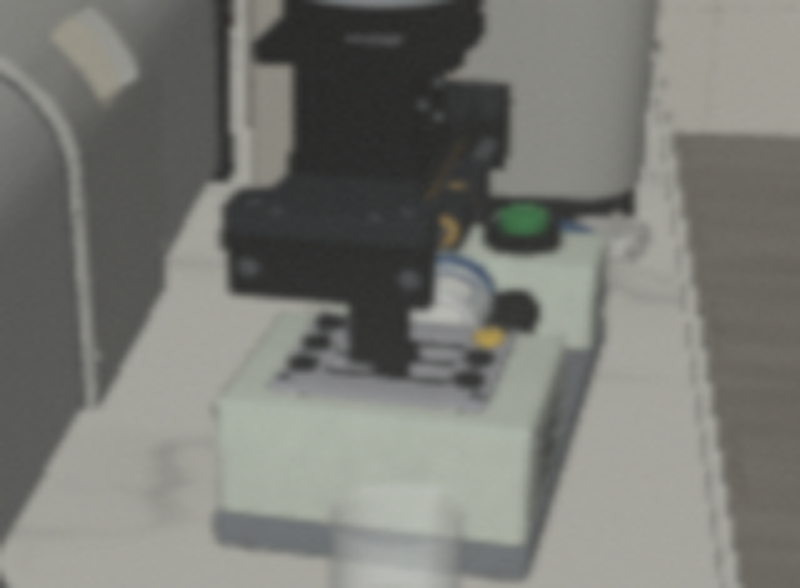

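```bash
python3 -m creep '[{"fingers":0,"x":0,"y":0.06,"z":0.15,"twist":0},{"fingers":0,"x":0,"y":0.06,"z":0.3,"twist":0},{"fingers":0,"x":0,"y":0.06,"z":0.45,"twist":0},{"fingers":0,"x":0,"y":0.06,"z":0.6,"twist":0},{"fingers":0,"x":0,"y":0.06,"z":0.75,"twist":0},{"fingers":0,"x":0,"y":0.06,"z":0.9,"twist":0},{"fingers":0,"x":0,"y":0.06,"z":1.05,"twist":0},{"fingers":0,"x":0,"y":0.06,"z":1.15,"twist":0},{"fingers":0,"x":0,"y":0.06,"z":1.25,"twist":0},{"fingers":0,"x":0,"y":0.06,"z":1.25,"twist":0},{"fingers":0,"x":0,"y":0.06,"z":1.25,"twist":0}]';python3 look.py s6.png
```

```text
time: 6.02
position: [0.5093, -0.0667, 0.1283]
tool_rot: [1.297, 1.15, -1.299]
ft_force: [-0.2, -0.1, 0.2]
grip_width: 0.005
t 6.02 pos [ 0.5093 -0.0667  0.1283] gate xy mm [2.3 0.1] F [-0.17 -0.1   0.21] w 0.005
tool z ang -96.96
```

View pics/s6.png

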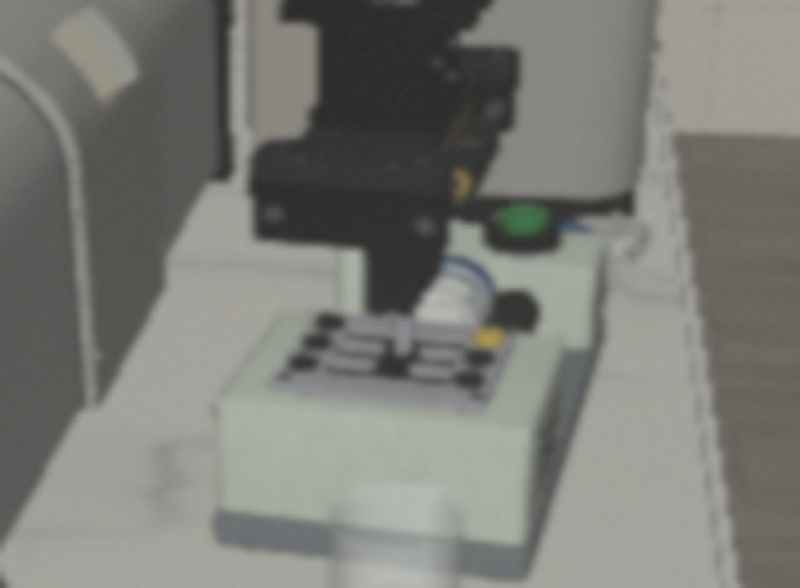

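```bash
python3 -m creep '[{"fingers":0,"x":0,"y":0,"z":0.05,"twist":0},{"fingers":0,"x":0,"y":0,"z":0.1,"twist":0},{"fingers":0,"x":0,"y":0,"z":0.13,"twist":0},{"fingers":0,"x":0,"y":0,"z":0.13,"twist":0},{"fingers":0,"x":0,"y":0,"z":0.13,"twist":0}]';python3 look.py s7.png; python3 - <<'E'
from h import *
e=grab('side')
f=lambda p:[round((p[0]-260)*5,1),round((p[1]-130)*4.2,1)]
for b in (0,-.25,-.30,-.35,-.388):
  for s in (0,.04):print(b,s,'plate',f(proj(e,[*(GATE+MX*.058*s+MY*.058*np.tan(b)),.101])),'mid',f(proj(e,[*(GATE+MX*.07*s+MY*.07*np.sin(b)),.043+.07*np.cos(b)])))
E
```

```text
time: 6.48
position: [0.5088, -0.0714, 0.1284]
tool_rot: [1.298, 1.15, -1.298]
ft_force: [-0.1, 0.6, -1.3]
grip_width: 0.005
t 6.48 pos [ 0.5088 -0.0714  0.1284] gate xy mm [ 2.4 -4.6] F [-0.14  0.62 -1.28] w 0.005
tool z ang -96.93
0 0 plate [np.float64(397.0), np.float64(354.9)] mid [np.float64(397.5), np.float64(334.2)]
0 0.04 plate [np.float64(391.8), np.float64(354.4)] mid [np.float64(391.1), np.float64(333.6)]
-0.25 0 plate [np.float64(403.9), np.float64(342.3)] mid [np.float64(405.5), np.float64(323.5)]
-0.25 0.04 plate [np.float64(398.8), np.float64(341.8)] mid [np.float64(399.3), np.float64(322.9)]
-0.3 0 plate [np.float64(405.4), np.float64(339.6)] mid [np.float64(407.0), np.float64(322.3)]
-0.3 0.04 plate [np.float64(400.3), np.float64(339.2)] mid [np.float64(400.8), np.float64(321.8)]
-0.35 0 plate [np.float64(406.9), np.float64(337.0)] mid [np.float64(408.5), np.float64(321.5)]
-0.35 0.04 plate [np.float64(401.8), np.float64(336.5)] mid [np.float64(402.3), np.float64(320.9)]
-0.388 0 plate [np.float64(408.0), np.float64(334.9)] mid [np.float64(409.6), np.float64(321.1)]
-0.388 0.04 plate [np.float64(402.9), np.float64(334.4)] mid [np.float64(403.4), np.float64(320.6)]
```

View pics/s7.png

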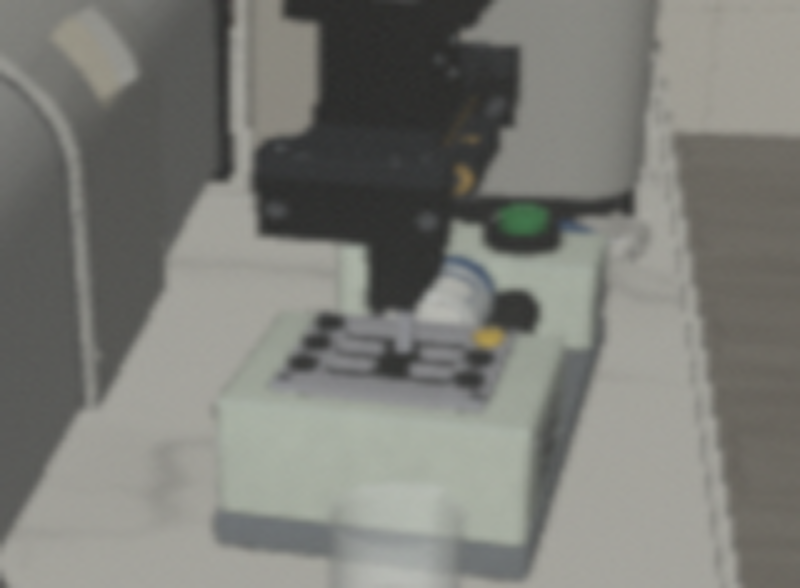

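```bash
python3 -m creep '[{"fingers":0,"x":0,"y":0,"z":-0.4,"twist":0},{"fingers":0,"x":0,"y":0,"z":-0.4,"twist":0},{"fingers":0,"x":-0.9,"y":0,"z":-0.4,"twist":0},{"fingers":0,"x":-1.7,"y":0,"z":-0.4,"twist":0},{"fingers":0,"x":-1.7,"y":0.6,"z":0.1,"twist":0},{"fingers":0,"x":-1.7,"y":1.05,"z":0.7,"twist":0},{"fingers":0,"x":-1.7,"y":1.05,"z":0.78,"twist":0},{"fingers":0,"x":-1.7,"y":1.05,"z":0.78,"twist":0},{"fingers":0,"x":-1.7,"y":1.05,"z":0.78,"twist":0}]';python3 look.py s8.png
```

```text
time: 7.33
position: [0.5465, -0.1074, 0.1961]
tool_rot: [1.298, 1.151, -1.299]
ft_force: [-0.6, 0.8, -0.2]
grip_width: 0.004
t 7.33 pos [ 0.5465 -0.1074  0.1961] gate xy mm [ 44.2 -35.6] F [-0.64  0.81 -0.24] w 0.004
tool z ang -96.96
```

View pics/s8.png

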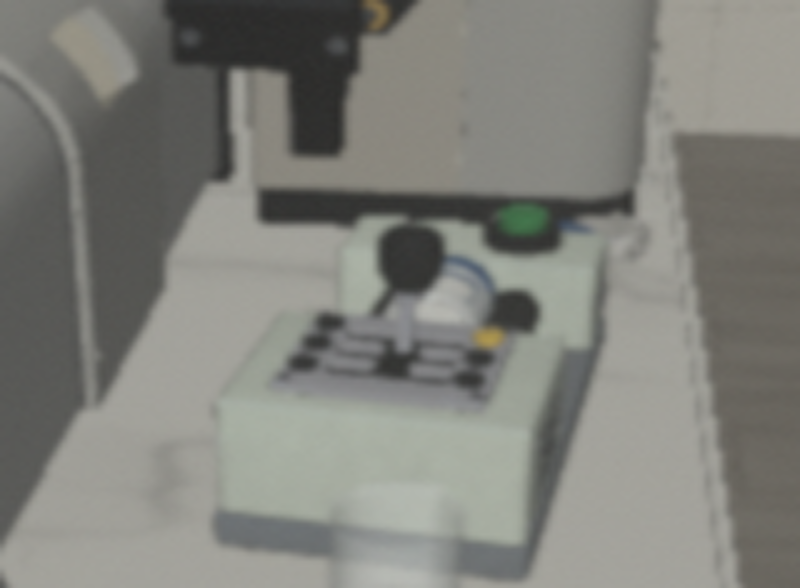

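```bash
python3 - <<'E'
from h import *
e=grab('side')
f=lambda p:[round(float(p[0]-260)*5,1),round(float(p[1]-130)*4.2,1)]
def K(s,b,L=.105):
    v=np.array([np.tan(s),np.tan(b),1]); v/=np.linalg.norm(v); c=GATE+L*(v[0]*MX+v[1]*MY); return [*c,.043+L*v[2]]
for s,b in [(0,-.3),(0,-.35),(0,-.388),(.04,-.35),(-.04,-.35),(-.37,-.35)]: print(s,b,np.array(K(s,b)).round(4),f(proj(e,K(s,b))), mill(K(s,b))*1000)
im=e['pixels'].astype(int).max(2); m=np.zeros(im.shape,np.uint8); m[178:202,330:352]=im[178:202,330:352]<55
n,l,s,c=cv2.connectedComponentsWithStats(cv2.morphologyEx(m,cv2.MORPH_OPEN,np.ones((5,5),np.uint8))); print(s,[f(x) for x in c])
E
```

```text
0 -0.3 [ 0.5032 -0.0973  0.1433] [413.3, 256.6] [ 4.12557992e-14 -3.10296217e+01]
0 -0.35 [ 0.5025 -0.1023  0.1416] [415.5, 255.7] [-2.71698562e-14 -3.60042698e+01]
0 -0.388 [ 0.5021 -0.106   0.1402] [417.1, 255.4] [ 1.56878329e-14 -3.97254730e+01]
0.04 -0.35 [ 0.5065 -0.1027  0.1416] [406.7, 255.1] [  3.94468425 -35.97885285]
-0.04 -0.35 [ 0.4986 -0.1017  0.1416] [424.3, 256.6] [ -3.94468425 -35.97885285]
-0.37 -0.35 [ 0.4671 -0.0957  0.1357] [494.8, 274.6] [-35.94502832 -33.82883677]
[[     0      0    640    400 256000]] [[297.5, 291.9]]
```

```bash
python3 -m creep '[{"fingers":0,"x":0.8,"y":0,"z":0,"twist":0},{"fingers":0,"x":1.5,"y":0,"z":0,"twist":0},{"fingers":0,"x":1.88,"y":0,"z":0,"twist":0},{"fingers":0,"x":1.88,"y":0,"z":0,"twist":0},{"fingers":0,"x":1.88,"y":-0.15,"z":0,"twist":0},{"fingers":0,"x":1.88,"y":-0.3,"z":0,"twist":0},{"fingers":0,"x":1.88,"y":-0.45,"z":0,"twist":0},{"fingers":0,"x":1.88,"y":-0.6,"z":0,"twist":0},{"fingers":0,"x":1.88,"y":-0.75,"z":0,"twist":0},{"fingers":0,"x":1.88,"y":-0.9,"z":0,"twist":0},{"fingers":0,"x":1.88,"y":-1.05,"z":0,"twist":0},{"fingers":0,"x":1.88,"y":-1.2,"z":0,"twist":0},{"fingers":0,"x":1.88,"y":-1.2,"z":0,"twist":0},{"fingers":0,"x":1.88,"y":-1.2,"z":0,"twist":0}]';python3 look.py s9.png
```

```text
time: 8.6
position: [0.4987, -0.1018, 0.1216]
tool_rot: [1.298, 1.149, -1.299]
ft_force: [-0.1, 0.4, 0.9]
grip_width: 0.011
t 8.6 pos [ 0.4987 -0.1018  0.1216] gate xy mm [ -3.9 -36. ] F [-0.13  0.41  0.85] w 0.011
tool z ang -96.96
```

View pics/s9.png

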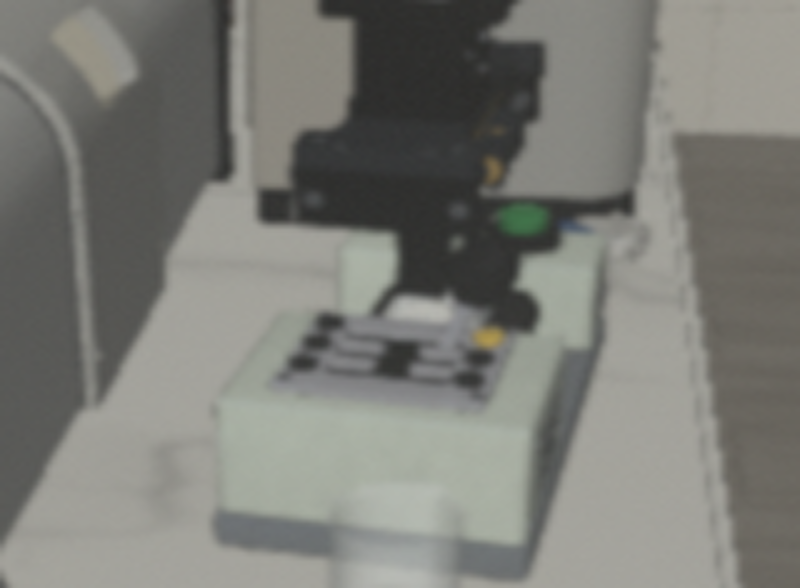

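```bash
python3 -m creep '[{"fingers":0,"x":0,"y":-0.1,"z":0,"twist":0},{"fingers":0,"x":0,"y":-0.15,"z":0,"twist":0},{"fingers":0,"x":0,"y":-0.2,"z":0,"twist":0},{"fingers":0,"x":0,"y":-0.2,"z":0,"twist":0}]';python3 look.py s10.png
```

```text
time: 8.98
position: [0.4912, -0.1003, 0.1212]
tool_rot: [1.298, 1.15, -1.297]
ft_force: [1.6, 0.6, -1.8]
grip_width: 0.001
t 8.98 pos [ 0.4912 -0.1003  0.1212] gate xy mm [-11.5 -35.4] F [ 1.59  0.61 -1.76] w 0.001
tool z ang -96.92
```

```bash
python3 -m creep '[{"fingers":0,"x":0,"y":-0.05,"z":0,"twist":0},{"fingers":0,"x":0,"y":-0.1,"z":0,"twist":0},{"fingers":0,"x":0,"y":-0.1,"z":0,"twist":0}]';python3 look.py s11.png
```

```text
time: 9.28
position: [0.4894, -0.1, 0.1216]
tool_rot: [1.3, 1.146, -1.294]
ft_force: [6.7, -0.6, -6.0]
grip_width: 0.004
t 9.28 pos [ 0.4894 -0.1     0.1216] gate xy mm [-13.4 -35.3] F [ 6.69 -0.6  -6.05] w 0.004
tool z ang -96.92
```

View pics/s11.png

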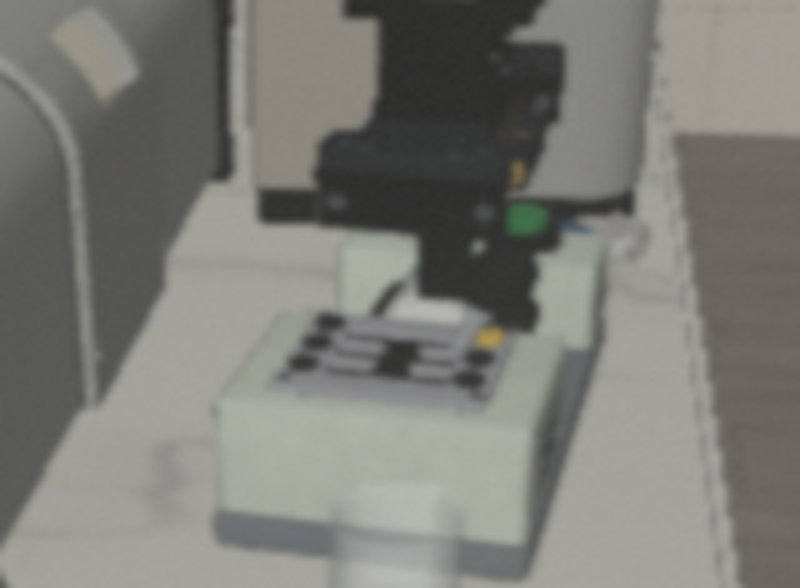

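```bash
python3 -m creep '[{"fingers":0,"x":0,"y":0.3,"z":0,"twist":0},{"fingers":0,"x":0,"y":0.6,"z":0,"twist":0},{"fingers":0,"x":-0.8,"y":0.6,"z":0,"twist":0},{"fingers":0,"x":-1.7,"y":0.6,"z":0,"twist":0},{"fingers":0,"x":-2.5,"y":0.6,"z":0.3,"twist":0},{"fingers":0,"x":-2.5,"y":0.4,"z":1.2,"twist":0},{"fingers":0,"x":-2.5,"y":0.1,"z":2.1,"twist":0},{"fingers":0,"x":-2.5,"y":-0.2,"z":3,"twist":0},{"fingers":0,"x":-2.5,"y":-0.29,"z":4,"twist":0},{"fingers":0,"x":-2.5,"y":-0.29,"z":4,"twist":0},{"fingers":0,"x":-2.5,"y":-0.29,"z":4,"twist":0}]';python3 look.py s12.png; python3 -c "
from h import *
d=grab('top','t3.png')
c=d['pixels'][160:270,280:470]; cv2.imwrite('pics/t3z.png',cv2.cvtColor(cv2.resize(c,None,fx=4,fy=4,interpolation=cv2.INTER_CUBIC),cv2.COLOR_RGB2BGR))"
```

```text
time: 10.25
position: [0.4544, -0.2602, 0.2209]
tool_rot: [1.301, 1.148, -1.304]
ft_force: [1.8, 0.8, 0.2]
grip_width: 0.004
t 10.25 pos [ 0.4544 -0.2602  0.2209] gate xy mm [ -28.2 -198.7] F [1.78 0.77 0.23] w 0.004
tool z ang -97.28
```

View pics/s12.png

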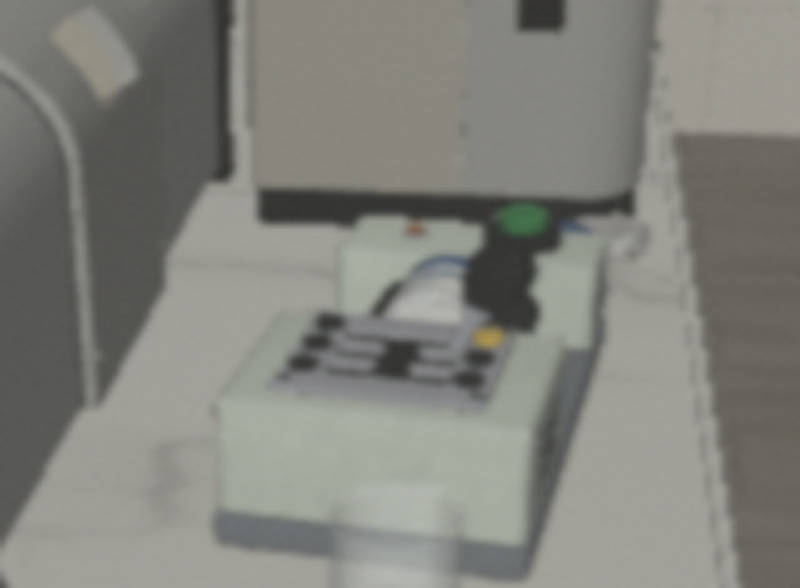

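View pics/t3z.png

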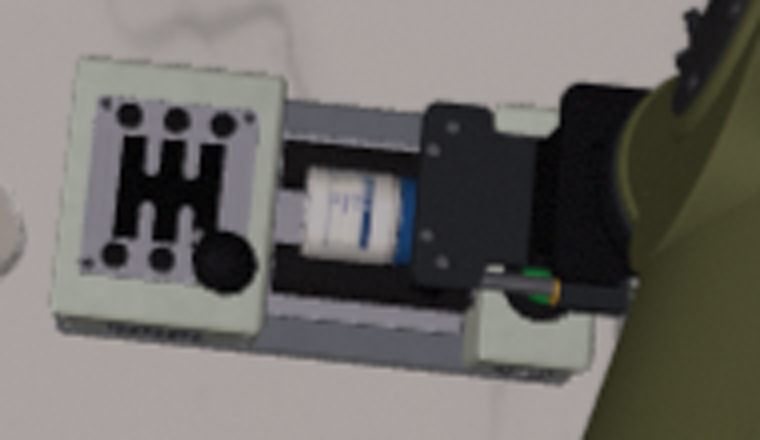

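```bash
python3 - <<'E'
from h import *
d=grab('top'); im=d['pixels'].astype(int).max(2)
m=np.zeros(im.shape,np.uint8); m[208:240,322:350]=im[208:240,322:350]<50
m=cv2.morphologyEx(m,cv2.MORPH_OPEN,cv2.getStructuringElement(cv2.MORPH_ELLIPSE,(9,9)))
n,l,s,c=cv2.connectedComponentsWithStats(m); print(s,c)
p=onz(d,*c[1],.136); print(p,mill(p)*1000)
print('stem->', np.hypot(*(mill(p)*58/93-[-36,-24]/np.array(1.))) if 0 else '')
E
```

```text
[[     0      0    640    400 255815]
 [   328    218     16     15    185]] [[319.48848973 199.48160585]
 [335.41621622 224.93513514]]
[ 0.46582769 -0.09216587  0.136     ] [-37.67887846 -30.52340002]
stem->
```

```bash
python3 -m creep '[{"fingers":0,"x":0.8,"y":0.08,"z":-0.09,"twist":0},{"fingers":0,"x":1.6,"y":0.08,"z":-0.09,"twist":0},{"fingers":0,"x":2.2,"y":0.08,"z":-0.09,"twist":0},{"fingers":0,"x":2.6,"y":0.08,"z":-0.09,"twist":0},{"fingers":0,"x":2.75,"y":0.08,"z":-0.09,"twist":0},{"fingers":0,"x":2.75,"y":0.08,"z":-0.09,"twist":0},{"fingers":0,"x":2.75,"y":0.08,"z":-0.09,"twist":0}]';python3 look.py s13.png
python3 - <<'E'
from h import *
e=grab('side')
for u in range(352,380,2): print(u,[dep(e,u,v)[2].round(3) for v in range(176,194,2)])
E
```

```text
time: 10.98
position: [0.461, -0.2537, 0.1121]
tool_rot: [1.297, 1.15, -1.296]
ft_force: [0.4, 0.2, 0.4]
grip_width: 0.005
t 10.98 pos [ 0.461  -0.2537  0.1121] gate xy mm [ -22.5 -191.4] F [0.38 0.2  0.45] w 0.005
tool z ang -96.83
352 [np.float64(0.036), np.float64(0.03), np.float64(0.023), np.float64(0.014), np.float64(0.083), np.float64(0.082), np.float64(0.084), np.float64(0.083), np.float64(0.101)]
354 [np.float64(0.038), np.float64(0.03), np.float64(0.022), np.float64(0.017), np.float64(0.083), np.float64(0.084), np.float64(0.083), np.float64(0.082), np.float64(0.145)]
356 [np.float64(0.039), np.float64(0.029), np.float64(0.023), np.float64(0.013), np.float64(0.094), np.float64(0.09), np.float64(0.085), np.float64(0.15), np.float64(0.148)]
358 [np.float64(0.121), np.float64(0.115), np.float64(0.023), np.float64(0.095), np.float64(0.096), np.float64(0.094), np.float64(0.154), np.float64(0.152), np.float64(0.15)]
360 [np.float64(0.122), np.float64(0.116), np.float64(0.106), np.float64(0.103), np.float64(0.098), np.float64(0.095), np.float64(0.153), np.float64(0.152), np.float64(
[... 882 characters left out ...]
372 [np.float64(0.04), np.float64(0.031), np.float64(0.027), np.float64(0.018), np.float64(0.059), np.float64(0.083), np.float64(0.083), np.float64(0.084), np.float64(0.085)]
374 [np.float64(0.041), np.float64(0.033), np.float64(0.026), np.float64(0.018), np.float64(0.059), np.float64(0.084), np.float64(0.083), np.float64(0.083), np.float64(0.084)]
376 [np.float64(0.04), np.float64(0.032), np.float64(0.024), np.float64(0.021), np.float64(0.059), np.float64(0.084), np.float64(0.084), np.float64(0.083), np.float64(0.084)]
378 [np.float64(0.039), np.float64(0.032), np.float64(0.024), np.float64(0.02), np.float64(0.019), np.float64(0.083), np.float64(0.085), np.float64(0.083), np.float64(0.084)]
```

View pics/s13.png

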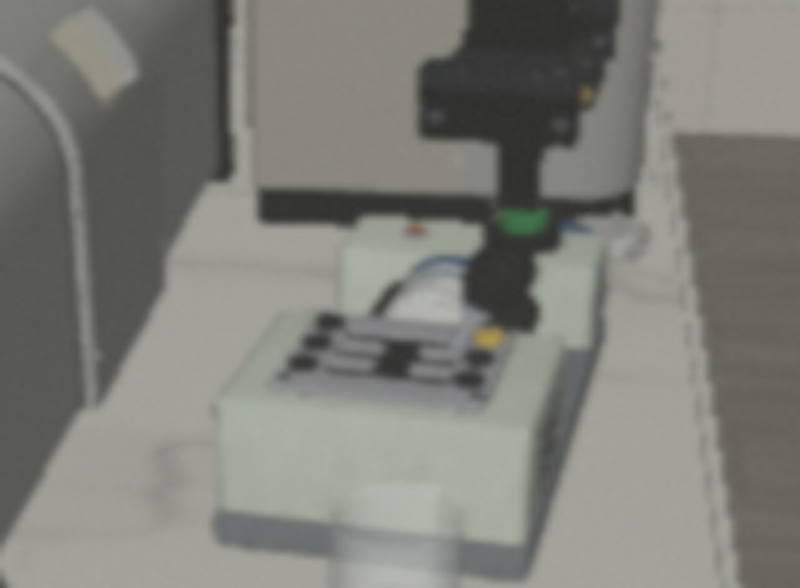

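Depth puts the collar top at about 0.095-0.096, nearly flush with the fully pressed button. The closed pair of fingers (30 mm) could catch on the collar, so I'll press with one finger instead.

```bash
python3 -m creep '[{"fingers":0,"x":-0.5,"y":0,"z":0,"twist":0},{"fingers":0.46,"x":-0.5,"y":-0.06,"z":0.4,"twist":0},{"fingers":0.46,"x":-0.5,"y":-0.06,"z":0.78,"twist":0},{"fingers":0.46,"x":-0.5,"y":-0.06,"z":0.78,"twist":0},{"fingers":0.46,"x":-0.5,"y":-0.06,"z":0.78,"twist":0},{"fingers":0.46,"x":-0.5,"y":-0.06,"z":0.78,"twist":0},{"fingers":0.46,"x":-0.5,"y":-0.06,"z":0.78,"twist":0},{"fingers":0.46,"x":-0.5,"y":-0.06,"z":0.78,"twist":0}]';python3 look.py s14.png
```

```text
time: 11.75
position: [0.4541, -0.2842, 0.131]
tool_rot: [1.297, 1.151, -1.297]
ft_force: [-0.3, -0.4, -0.2]
grip_width: 0.421
t 11.75 pos [ 0.4541 -0.2842  0.131 ] gate xy mm [ -25.5 -222.5] F [-0.31 -0.36 -0.23] w 0.421
tool z ang -96.87
```

View pics/s14.png

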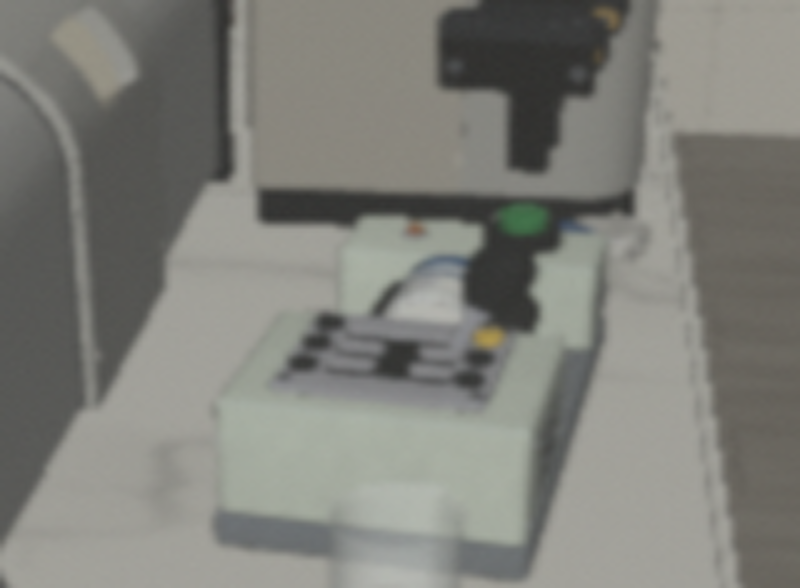

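```bash
python3 -m creep '[{"fingers":0.46,"x":0.3,"y":0,"z":0,"twist":0},{"fingers":0.46,"x":0.6,"y":0,"z":0,"twist":0},{"fingers":0.46,"x":0.65,"y":0,"z":0,"twist":0},{"fingers":0.46,"x":0.65,"y":0,"z":0,"twist":0},{"fingers":0.46,"x":0.65,"y":0,"z":0,"twist":0}]';python3 look.py s15.png
```

```text
time: 12.22
position: [0.4534, -0.2847, 0.1049]
tool_rot: [1.298, 1.152, -1.299]
ft_force: [-0.8, -0.3, 1.8]
grip_width: 0.461
t 12.22 pos [ 0.4534 -0.2847  0.1049] gate xy mm [ -26.2 -223.1] F [-0.79 -0.29  1.82] w 0.461
tool z ang -96.93
```

View pics/s15.png

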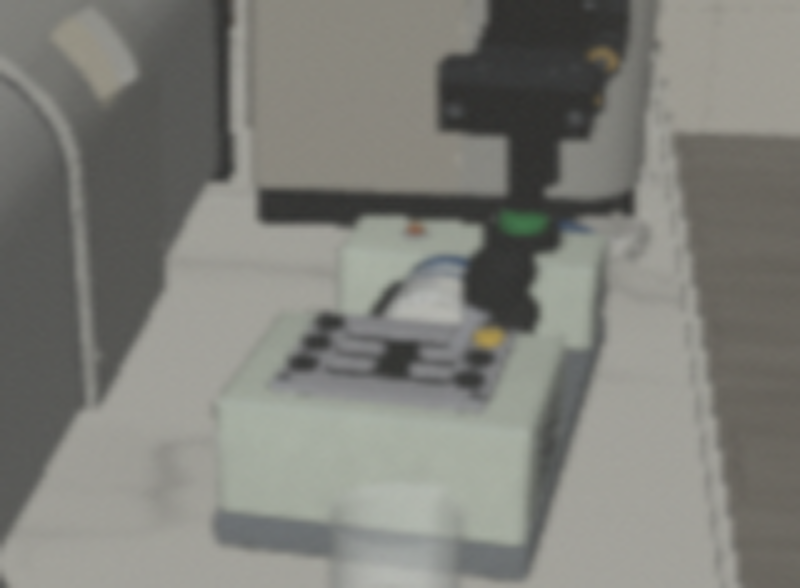

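```bash
python3 -m creep '[{"fingers":0.46,"x":-0.15,"y":0.06,"z":-0.01,"twist":0},{"fingers":0.46,"x":-0.1,"y":0.06,"z":-0.01,"twist":0},{"fingers":0.46,"x":0,"y":0.06,"z":-0.01,"twist":0},{"fingers":0.46,"x":0.08,"y":0.06,"z":-0.01,"twist":0},{"fingers":0.46,"x":0.16,"y":0.06,"z":-0.01,"twist":0},{"fingers":0.46,"x":0.2,"y":0.06,"z":-0.01,"twist":0},{"fingers":0.46,"x":0.2,"y":0.06,"z":-0.01,"twist":0},{"fingers":0.46,"x":0.2,"y":0.06,"z":-0.01,"twist":0}]';python3 look.py s16.png
```

```text
time: 12.93
position: [0.4575, -0.2855, 0.1001]
tool_rot: [1.298, 1.147, -1.297]
ft_force: [-4.6, 1.7, 16.5]
grip_width: 0.463
t 12.93 pos [ 0.4575 -0.2855  0.1001] gate xy mm [ -22.1 -223.4] F [-4.62  1.69 16.52] w 0.463
tool z ang -96.94
```

View pics/s16.png

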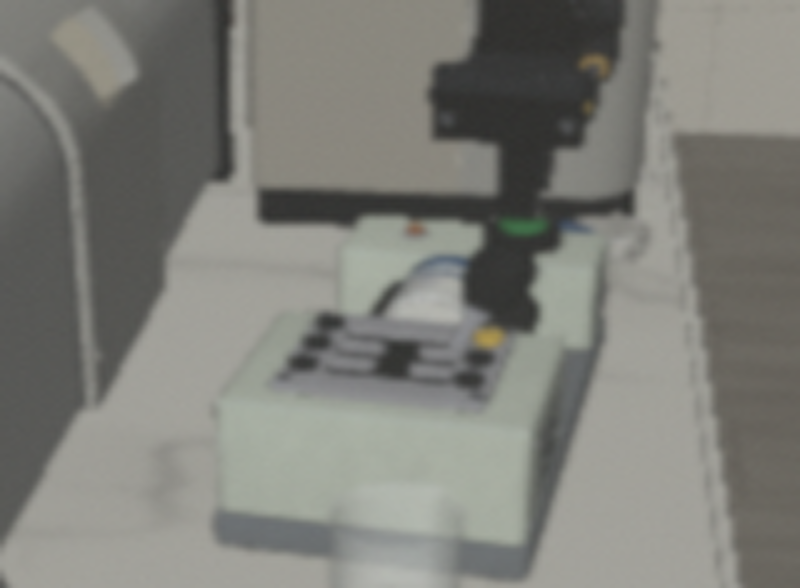

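```bash
python3 - <<'E'
from h import *
e=grab('side'); im=cv2.cvtColor(e['pixels'],cv2.COLOR_RGB2HSV).astype(int)
g=(im[...,0]>45)&(im[...,0]<85)&(im[...,1]>110); g[:170]=0;g[200:]=0;g[:,:345]=0;g[:,:]&=True
v,u=np.nonzero(g[:,:390]); P=np.array([dep(e,a,b) for a,b in zip(u,v)]); print(len(P)); 
for a,b,p in zip(u,v,P): print(a,b,p.round(4), (mill(p)*1000).round(1))
print([dep(e,a,187)[2].round(4) for a in range(356,374)])
E
```

```text
0
[np.float64(0.087), np.float64(0.0902), np.float64(0.0924), np.float64(0.0931), np.float64(0.0933), np.float64(0.0936), np.float64(0.0937), np.float64(0.0964), np.float64(0.0934), np.float64(0.0941), np.float64(0.0947), np.float64(0.0949), np.float64(0.0945), np.float64(0.0927), np.float64(0.0925), np.float64(0.0904), np.float64(0.0831), np.float64(0.0825)]
```

```bash
python3 - <<'E'
from h import *
e=grab('side'); im=e['pixels'].astype(int)
for v in range(181,190): print(v,[(u,round(float(dep(e,u,v)[2]),4)) for u in range(356,374) if im[v,u,1]>im[v,u,0]+20 and im[v,u,1]>im[v,u,2]+10])
E
```

```text
181 []
182 [(361, 0.1), (362, 0.1001), (363, 0.1006), (364, 0.1003), (365, 0.1015), (366, 0.1), (367, 0.0995), (368, 0.0949)]
183 [(360, 0.0995), (361, 0.099), (362, 0.1005), (363, 0.1), (364, 0.0994), (365, 0.0993), (366, 0.0998), (367, 0.0992), (368, 0.0978)]
184 [(361, 0.0988), (362, 0.0995), (363, 0.0993), (364, 0.1001), (365, 0.0982), (366, 0.099), (367, 0.0971), (368, 0.0968)]
185 [(362, 0.0971), (363, 0.097), (364, 0.0975), (365, 0.0972), (366, 0.0974), (367, 0.0957)]
186 []
187 []
188 []
189 []
```

```bash
python3 -m creep '[{"fingers":0.46,"x":-0.3,"y":0,"z":0,"twist":0},{"fingers":0.46,"x":-1,"y":0,"z":0,"twist":0},{"fingers":0.46,"x":-2,"y":0,"z":0,"twist":0},{"fingers":0.46,"x":-3,"y":0,"z":0,"twist":0},{"fingers":0.46,"x":-3,"y":0,"z":0.8,"twist":0},{"fingers":0.46,"x":-3,"y":0,"z":1.6,"twist":0},{"fingers":0.46,"x":-3,"y":0,"z":2,"twist":0},{"fingers":0.46,"x":-3,"y":0,"z":2,"twist":0},{"fingers":0.46,"x":-3,"y":0,"z":2,"twist":0}]';python3 look.py s17.png; python3 - <<'E'
from h import *
e=grab('side'); im=e['pixels'].astype(int)
print([round(float(np.median([dep(e,u,v)[2] for u in range(360,368) if im[v,u,1]>im[v,u,0]+20])),4) for v in (181,182,183)])
d=grab('top','t4.png'); im=d['pixels'].astype(int).max(2)
m=np.zeros(im.shape,np.uint8); m[208:240,322:350]=im[208:240,322:350]<50
m=cv2.morphologyEx(m,cv2.MORPH_OPEN,cv2.getStructuringElement(cv2.MORPH_ELLIPSE,(9,9)))
n,l,s,c=cv2.connectedComponentsWithStats(m); p=onz(d,*c[1],.136); print(c[1],mill(p)*1000)
E
```

```text
time: 13.83
position: [0.4459, -0.3644, 0.216]
tool_rot: [1.3, 1.152, -1.3]
ft_force: [0.0, 1.6, 0.2]
grip_width: 0.459
t 13.83 pos [ 0.4459 -0.3644  0.216 ] gate xy mm [ -23.8 -303.2] F [0.01 1.56 0.2 ] w 0.459
tool z ang -97.05
[0.1054, 0.104, 0.1019]
[335.40740741 224.81481481] [-37.4443093  -30.48312281]
```

View pics/s17.png

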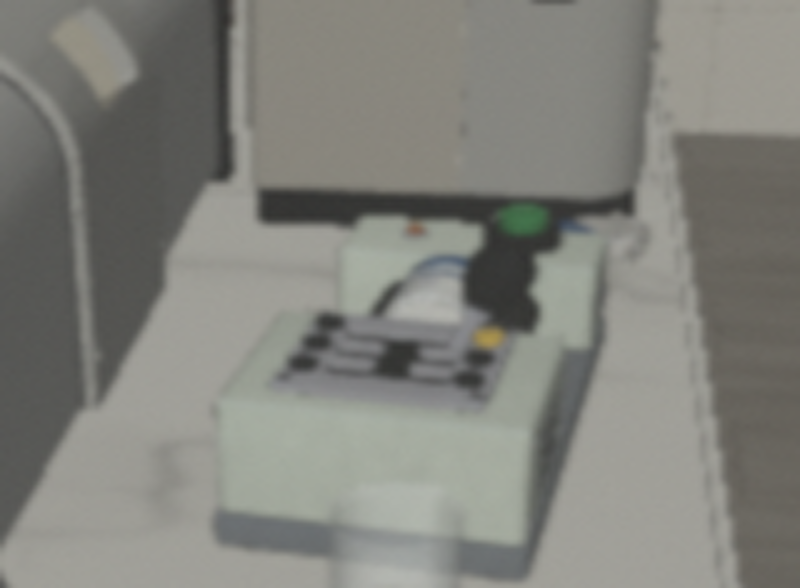

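View pics/t4.png

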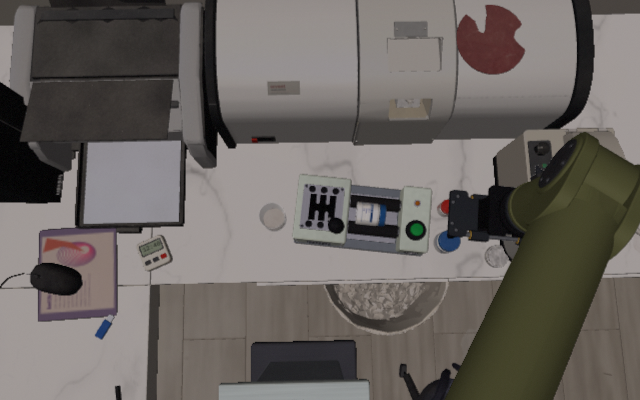

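```bash
python3 -m creep '[{"fingers":0.46,"x":-1,"y":0,"z":-0.6,"twist":0},{"fingers":0.46,"x":-1.5,"y":0,"z":-1.2,"twist":0},{"fingers":0.46,"x":-1.5,"y":0,"z":-1.2,"twist":0},{"fingers":0.46,"x":-1.5,"y":0,"z":-1.2,"twist":0},{"fingers":0.46,"x":-1.5,"y":0,"z":-1.2,"twist":0},{"fingers":0.46,"x":-1.5,"y":0,"z":-1.2,"twist":0}]'; python3 -c "
from h import *
tcp(); print(workorder.close_job())"
```

```text
time: 14.48
position: [0.4517, -0.3169, 0.2759]
tool_rot: [1.298, 1.151, -1.3]
ft_force: [-0.1, 0.5, 0.8]
grip_width: 0.462
t 14.48 pos [ 0.4517 -0.3169  0.2759] gate xy mm [ -23.9 -255.3] F [-0.13  0.51  0.76] w 0.462
tool z ang -96.97
the job is handed in; nothing more can be done
None
```

The lever is home in the slot marked by the yellow plug (right track, operator side), the start button was pressed and released after that, and the job is handed in at 14.5 s.

**Lever:** I pushed the knob only from the side, with the outside of the closed fingers. It went back along the middle track to the cross channel, across to the right track, then toward the operator until the force rose to about 7 N at the stop. My last top view put the knob at mill x -37 mm, y -30 mm from the gate centre. That agrees with fully home in x. In y it is about 3 mm short of the nominal 34 mm, which fits the play in the track plus camera error. It had not moved after the button press.

**Button:** I pressed it with one finger because the closed pair might have caught on the collar. Force at the bottom was about 16 N. The button top went from about 0.105 to 0.100 m in the depth image, and back to 0.105 m after release.

**Disagreements:** Heights from the depth image and the tool read about 3–4 mm above the nominal ones, so I judged full travel by the change in height and the force. At the bottom of the press the finger was 2–3 mm off the button's centre. The depth image showed the button top still about 4 mm above the collar, so the finger was not resting on it.

**Jars and beaker:** The beaker and the roller jar look unmoved in the last top view. The gripper partly hid the waiting jar and red jar, but their visible parts look in place. The arm ended clear of everything, with only sensor noise in the force reading.

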